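# Open the safety-capped brush-cleaner jug

## Task

Drag the grey spill tray towards you, without lifting it, until the whole tray is on the blue cutting mat. Then open the white jug: push its red safety cap firmly down, turn it anticlockwise while it is pressed, lift it off and set it down gently, open side down, on the tray's floor in the open strip behind the jug, beside the soap tin. Keep the jug and the brush jar upright in their bays and the tin flat in the strip, and leave the bucket and the plaster head where they are.

Things in the scene. Friction and masses are not known exactly. Their poses are not given: they have to be found in the camera images.
- mat: Blue A3 cutting mat with a pale grid, flat on the table: 300 mm along its x, 450 mm along its y, 1 mm thick (it offers no edge to catch on). Origin at its centre on the table.
- tray: Grey spill tray, loose, 0.5 kg (1.8 kg with its load; slides with 6 to 14 N). Outer walls 210 (x) x 270 (y) x 50 mm high, 4 mm thick, floor 4 mm thick. Origin: centre of its underside; -x is its near side. In the near half two bays, 94 mm square, centred at (-46, +66) and (-46, -66) mm, with ribs 10 mm above the floor; the jug stands in either one, the jar in the other.
- tray_lip (a point): Middle of the tray's far rim, tray frame (+113, 0, 50) mm. An out-turned rim 8 mm wide and 4 mm thick runs round the walls' top edge (226 x 286 mm over the rim). Fingertips put down outside it, lower than the rim, can draw the tray to the robot.
- tray_strip (a point): Middle of the tray's open strip, on the floor's upper face, tray frame (+53, 0, 4) mm. The strip runs from x = +5 to +101 mm over the full inner width (262 mm).
- tray_nl (a point): Corner of the tray's rim, near side, left: tray frame (-113, +143, 50) mm.
- tray_nr (a point): Corner of the tray's rim, near side, right: tray frame (-113, -143, 50) mm.
- tray_fl (a point): Corner of the tray's rim, far side, left: tray frame (+113, +143, 50) mm.
- tray_fr (a point): Corner of the tray's rim, far side, right: tray frame (+113, -143, 50) mm.
- jug: Square white one-litre jug with an orange band on its label, loose in one of the tray's bays (either one), about 0.7 kg. Body 90 x 90 x 106 mm, shoulder up to 116 mm, neck 32 mm in diameter up to 146 mm on its vertical centre line. Origin at the centre of its underside, z up. The bay's ribs stop it from turning.
- cap: Red ribbed push-and-turn safety cap on the jug's neck, round, 54 mm in diameter, 35 mm tall, 45 g. Origin on its axis at its open lower edge; z up through its closed top. Locked on the jug, the origin is 126 mm above the jug's underside (top at 161 mm). The ribbed side can be gripped from above at any yaw; the jug's shoulder lies 10 mm below its edge.
- cap_top (a point): Centre of the cap's top. A spring pushes the cap up: pressing takes 10 N to start, 14 N at 4 mm, where its lugs clear, 17 N at 7 mm, where it bottoms. Held 5 to 7 mm down it turns anticlockwise seen from above, is free from 50 degrees and meets a stop at 77; then it lifts straight off (let go there it stands 4 mm higher than locked). Unpressed it turns only 4 degrees; never clockwise.
- jar: Glass jar 86 mm in diameter and 95 mm tall holding three paintbrushes that stand up to 230 mm above its underside and within 30 mm of its axis; about 0.4 kg, loose in the other bay. Origin at the centre of its underside.
- bucket: White plaster bucket with lid, 200 mm in diameter at the rim, 200 mm tall, 2 kg, loose, beside the tray on one side. Origin at the centre of its underside.
- head: Fragile plaster head on a plywood board 130 x 130 mm, 161 mm tall overall, loose, beside the tray on the other side. Origin at the centre of the board's underside.
- soaptin: Flat round metal tin of brush soap with a green disc on its lid, 73 mm in diameter, 38 mm tall, 0.15 kg, loose in the right-hand (-y) part of the tray's strip. Origin at the centre of its underside.
Mind the look-alikes: they are no part of the job. There is more than one size of the cap; the job needs the middle-sized.

How it is judged (in metres and radians):
On the way, in this order (a step that is already met when the one before it is completed fails the run):
1. the whole tray is on the mat (no corner of its rim more than 1 cm over the edge) with the cap still on the jug (x of tray_nl in the frame of mat between -0.16 and 0.16 m and y of tray_nl in the frame of mat between -0.235 and 0.235 m and x of tray_nr in the frame of mat between -0.16 and 0.16 m and y of tray_nr in the frame of mat between -0.235 and 0.235 m and x of tray_fl in the frame of mat between -0.16 and 0.16 m and y of tray_fl in the frame of mat between -0.235 and 0.235 m and x of tray_fr in the frame of mat between -0.16 and 0.16 m and y of tray_fr in the frame of mat between -0.235 and 0.235 m and z of cap in the frame of jug below 0.14 m), for 0.2 s.
2. the cap has been lifted off the neck (z of cap in the frame of jug above 0.16 m), for 0.1 s.
At the end, for the whole second after the job is handed in: Tray wholly on the mat (corners at most 1 cm over its edge). Cap at rest on the tray's floor in the strip behind the bays, open side down, within 7 degrees of level. Soap tin flat in the strip. Jug and jar upright and at rest on the floor of their bays (x of tray_nl in the frame of mat between -0.16 and 0.16 m and y of tray_nl in the frame of mat between -0.235 and 0.235 m and x of tray_nr in the frame of mat between -0.16 and 0.16 m and y of tray_nr in the frame of mat between -0.235 and 0.235 m and x of tray_fl in the frame of mat between -0.16 and 0.16 m and y of tray_fl in the frame of mat between -0.235 and 0.235 m and x of tray_fr in the frame of mat between -0.16 and 0.16 m and y of tray_fr in the frame of mat between -0.235 and 0.235 m and x of soaptin in the frame of tray above 0.02 m and z of each of soaptin, jug, jar, cap in the frame of tray below 0.01 m and angle between soaptin's own z axis and vertical below 0.1 rad and x of jug in the frame of tray between -0.056 and -0.036 m and (y of jug in the frame of tray between 0.054 and 0.078 m or y of jug in the frame of tray between -0.078 and -0.054 m) and angle between each of jug, jar's own z axis and vertical below 0.08 rad and x of jar in the frame of tray between -0.056 and -0.036 m and (y of jar in the frame of tray between 0.054 and 0.078 m or y of jar in the frame of tray between -0.078 and -0.054 m) and x of cap in the frame of tray between 0.01 and 0.09 m and y of cap in the frame of tray between -0.115 and 0.115 m and angle between cap's own z axis and vertical below 0.12 rad and z of cap in the frame of tray above -0.002 m and linear speed of each of cap, tray, jug below 0.02 m/s); the robot touches nothing.
It fails at once if the tray lifted or tipped (underside more than 12 mm up, or tilted more than 6 degrees) (height (world z) of tray above 0.012 m or angle between tray's own z axis and vertical above 0.105 rad).
It fails at once if the jug tipped more than 14 degrees or lifted more than 12 mm off the tray's floor (angle between jug's own z axis and vertical above 0.25 rad or z of jug in the frame of tray above 0.016 m).
It fails at once if the brush jar tipped more than 14 degrees (angle between jar's own z axis and vertical above 0.25 rad).
It fails at once if the cap let fall from more than about 3 cm (linear speed of cap above 0.75 m/s and contact force between the fingers and cap below 0.05 N).
It fails at once if the bucket or the plaster head pushed more than 2 cm (distance of any of bucket, head from where it was at the start of the episode above 0.02 m).
It also fails if it takes over 58 s, if anything falls off the work surface, if the arm or the gripper's body presses on something with over 40 N, if the wrist force passes 120 N, or if a joint passes its speed limit or range.

## Robot

A 6-joint arm with a two-finger parallel gripper is mounted at the origin on the work surface. World frame = base frame: x ahead of the robot, y to its left, z up, the work surface at z = 0. Lengths are in m, angles in degrees, forces in N, time in s.
With the tool pointing down it reaches from about 0.3 to 0.75 m from the base axis. Payload 8.5 kg.
Tool frame: the origin (TCP) lies at the very end of the fingers, on their centre line; the grasp point (between the pads) lies 19 mm behind it; z points along the fingers, y is the line along which they close (so a half turn about z gives the same grasp; the last joint's range is limited). The gripper opens to 85 mm and grips with 20 to 120 N. Pads are 22 mm wide; open, the fingers measure 114 mm over their backs; the gripper's body (76 mm by 85 mm) begins 54 mm behind the grasp point. The pads swing forward as they close: fully open they stand 13 mm farther back than shut.
Start: joints at [-83.44, 21.807, 74.336, -0, 83.858, -12.336], TCP at [0.178, -0.52, 0.231] pointing down, gripper open.
Joint ranges: [-178.18, 178.18], [-50.72, 133.34], [12.68, 142.11], [-81.47, 261.47], [9.98, 163.14], [-165.26, 165.26]. Speed limits (degrees/s): [136.94, 136.94, 180, 180, 180, 180].

## Interface

Orientations are given as a 3x3 rotation matrix whose columns are the frame's x, y, z axes.
In Python, from rig import env, optics, spotter gives the robot as it stands.
- The arm moves only by the shell command python3 -m crank 'ROWS' [FORCE]. ROWS is JSON, one flat list of numbers, 5 for each row, row after row: the finger opening in cm, from 0 to 8.54, then the shift along the tool's x, y, z in cm, then the turn about the tool's z in rad. A call has exactly 8 rows; each row shifts and turns the commanded pose from where the row before left it, along the tool's axes as they then stand; what a row does not reach is not made up. A row lasts 1/12 s, in which the tool goes at most 41.7 mm and 7.16 degrees, less where a joint would pass 70% of its speed; a pose out of reach is approached as far as the arm can. A call is refused whole if a number of a shift passes 4.17 or a number of a turn 0.125, either way. A call with a gripper value outside its range is refused whole. The fingers move at their own pace and stop on an object; FORCE is the grip in N (left out, the last holds). Time passes only in rows, so rows that do not move let the fingers close, or fill a call up. It gives the time, the measured TCP pose, the force, the opening and the grip force at its end, in the units of the state.
- env.observe(): the state, without advancing time (a new reading comes with each control period).
- optics.get_image(name): name is "side" or "top"; returns a dict with "color" (420x560x3 uint8, red, green, blue), "intrinsics" (3x3 intrinsics, pixels), "pose" (4x4, takes a point from camera to world coordinates). Camera axes: x right, y up, looking along -z (the intrinsics and any distortion apply to the point x, -y, -z); pixel columns grow to the right and rows downward; lengths in m; the calibration is good to about 2 mm. A picture is of the moment at which its call begins. There is no depth.
- env.close_job(): hands the job in; it is judged then, once.
Trained networks look in a picture, given as the dict that the camera call returned (one of the last four; its "shot" number tells which), for a name from the list of things; names that differ only in an ending like _2 or _b are one class to them, and where a whole thing is asked for, a point or a joint stands for the part that bears it (a point fixed in the world has none). Each returns a list of dicts, best first, with "score" (0 to 1); they miss things now and then, are a little off and sometimes report something else, mostly with a low value. They report only what shows in the picture. A call takes as long as a camera call. They do not tell look-alikes from the thing itself.
- spotter.look_for(picture, query): "at" ([column, row] as shares, 0 to 1, of the picture: columns of its width, rows of its height, amid what is visible of it).
The state is a dict: "time_s": time; "q": joint angles; "qvel": joint speeds; "joint_efforts": joint torques, N m; "position": TCP position; "tool_rot": TCP orientation; "ft_force": force on the tool from outside, world axes, zero at the start; "wrist_torque": the same for the moment, N m; "grip_width": finger opening in m; "gripper_force": force on a finger pad.
Only numpy, scipy, OpenCV 4.12 (cv2) and the standard library are available. Lean on these libraries where they do the work, as an engineer would, in place of code of your own. Each camera call takes 0.05 s, during which the arm holds its last target. There are 200 camera calls.

## Working session

There is one attempt and no reset: what is moved stays moved. The work goes in short steps, Python scripts to look and compute and a shell command to move; the robot and the scene stay as the last step left them, time stands still between calls to the robot, and variables do not carry over. Pictures are saved under pics/ and viewed, at most 10 in all, crops included, and the job is handed in when it is done.

```bash
ls; mkdir -p pics
cat > h.py <<'E'
import numpy as np, cv2
from rig import env, optics, spotter
def shot(n, f=None):
    p=optics.get_image(n)
    if f: cv2.imwrite('pics/'+f, p['color'][:,:,::-1])
    return p
def ray(p,uv):
    K=np.array(p['intrinsics']);T=np.array(p['pose'])
    d=np.linalg.inv(K)@[uv[0],uv[1],1]; d=np.array([d[0],-d[1],-d[2]])
    return T[:3,3],T[:3,:3]@d
def onz(p,uv,z):
    o,d=ray(p,uv); return o+d*(z-o[2])/d[2]
def proj(p,X):
    K=np.array(p['intrinsics']);T=np.array(p['pose'])
    c=T[:3,:3].T@(np.array(X)-T[:3,3]); q=K@[c[0],-c[1],-c[2]]; return q[:2]/q[2]
def tri(p1,a,p2,b):
    o1,d1=ray(p1,a);o2,d2=ray(p2,b);d1=d1/np.linalg.norm(d1);d2=d2/np.linalg.norm(d2)
    s=np.linalg.lstsq(np.c_[d1,-d2],o2-o1,rcond=None)[0]
    A=o1+s[0]*d1;B=o2+s[1]*d2; return (A+B)/2,np.linalg.norm(A-B)
def find(p,q,n=3): return [(np.round(np.array(r['at'])*[560,420],1),round(r['score'],2)) for r in spotter.look_for(p,q)[:n]]
E
python3 - <<'E'
from h import *
np.set_printoptions(precision=4,suppress=True)
a=shot('top','top0.png');b=shot('side','side0.png')
for k in a: 
    if k!='color': print(k,a[k])
print(b['pose'])
for n in 'mat tray tray_lip tray_strip tray_nl tray_nr tray_fl tray_fr jug cap cap_top jar bucket head soaptin'.split():
    print(n,find(a,n),'|',find(b,n))
print(env.observe())
E
```

```text
pics
intrinsics [[380.0076   0.     278.5763]
 [  0.     380.0076 211.7489]
 [  0.       0.       1.    ]]
pose [[-0.0006  0.9971 -0.0758  0.532 ]
 [-0.9999  0.0005  0.0145  0.0619]
 [ 0.0145  0.0758  0.997   1.0233]
 [ 0.      0.      0.      1.    ]]
shot 1
[[-0.9433  0.215  -0.253   0.3146]
 [-0.3315 -0.5673  0.7538  0.9098]
 [ 0.0186  0.795   0.6064  0.7928]
 [ 0.      0.      0.      1.    ]]
mat [(array([243.5, 291.1]), 0.77)] | [(array([338. , 303.2]), 0.82)]
tray [(array([125.8, 225.4]), 0.57), (array([240.2, 219.4]), 0.55)] | [(array([276.4, 232.4]), 0.86), (array([225.4, 300.9]), 0.33)]
tray_lip [(array([244.3, 220.4]), 0.78)] | [(array([274.9, 233.3]), 0.72)]
tray_strip [(array([244.5, 220.7]), 0.84)] | [(array([276.1, 234.5]), 0.67)]
tray_nl [(array([246.3, 218.4]), 0.96)] | [(array([276.9, 235.4]), 0.87)]
tray_nr [(array([225.2, 246.9]), 0.68), (array([246.4, 221.6]), 0.57)] | [(array([278.2, 233.8]), 0.57)]
tray_fl [(array([243.9, 220.6]), 0.95)] | [(array([278.6, 232.7]), 0.63)]
tray_fr [(array([244. , 220.4]), 0.85)] | [(array([275.4, 166.6]), 0.75), (array([278.5, 23
[... 753 characters left out ...]
tin [(array([277.7, 204. ]), 0.73), (array([355.9, 190.4]), 0.2)] | [(array([256.5, 223. ]), 0.78), (array([277.8, 229.2]), 0.5)]
{'time_s': 1.6, 'q': array([-83.4402,  21.8066,  74.3369,   0.0008,  83.8578, -12.3348]), 'qvel': array([ 0.0061,  0.1116,  0.0396, -0.0377,  0.0292, -0.0307]), 'joint_efforts': array([  0.0002, -44.8326, -23.1462,  -0.0001,   0.0006,  -0.    ]), 'position': array([ 0.1781, -0.5203,  0.2313]), 'tool_rot': array([[ 0.9461,  0.3238,  0.    ],
       [ 0.3238, -0.9461,  0.    ],
       [ 0.    , -0.    , -1.    ]]), 'ft_force': array([0.4515, 0.4482, 0.1974]), 'wrist_torque': array([-0.0272,  0.0066, -0.0002]), 'gripper_force': 0.0, 'grip_width': 0.08561621362503634}
```

View both.

Run:
```python
import cv2
a=cv2.imread('pics/top0.png')[90:390,60:460]
cv2.imwrite('pics/top0c.png',cv2.resize(a,(800,600),interpolation=cv2.INTER_CUBIC))
a=cv2.imread('pics/side0.png')[120:420,130:530]
cv2.imwrite('pics/side0c.png',cv2.resize(a,(800,600),interpolation=cv2.INTER_CUBIC))
```

```text
(no output)
```

View pics/top0c.png

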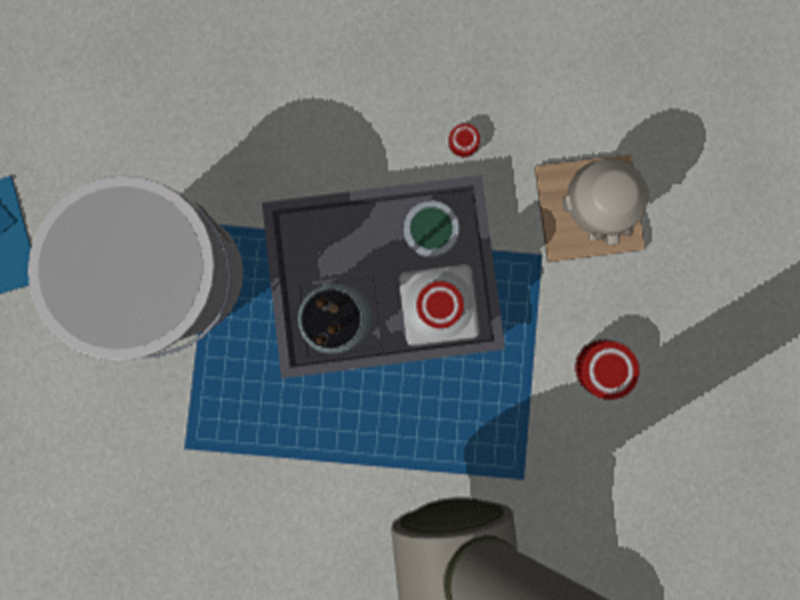

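View pics/side0c.png

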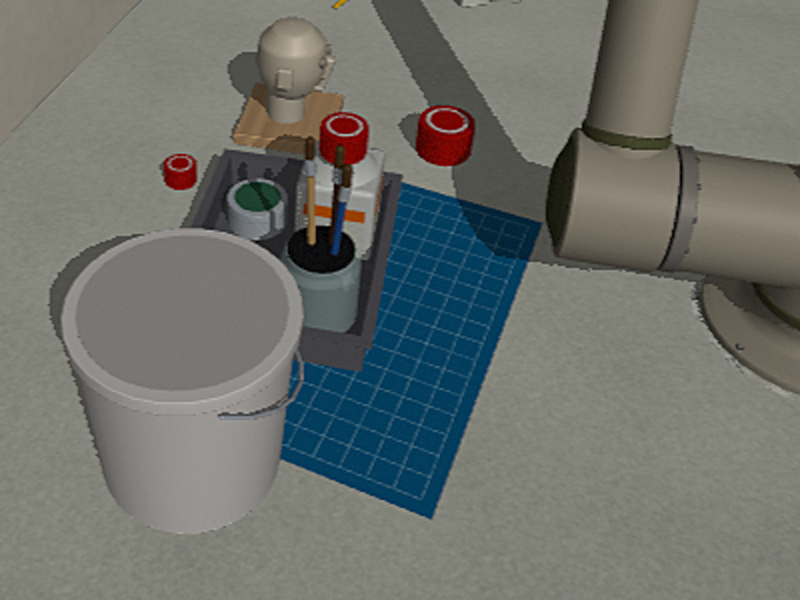

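The pictures show three red caps, in top crop pixels: a small one at (464,139) on the table, a large one at (608,370) on the table, and one at (440,305) on the jug. The jug's cap fits, being the middle size and sitting on the orange-banded jug, and the enlarged crops confirm it. The tray's rim corners are at about (264,202), (480,178), (503,348) and (282,378), and the mat lies nearer the robot.

Run:
```python
from h import *
np.set_printoptions(precision=4,suppress=True)
a=shot('top');b=shot('side')
ca=lambda u,v:(60+u/2,90+v/2)
cb=lambda u,v:(130+u/2,120+v/2)
M=[onz(a,ca(*q),0.001) for q in [(541,253),(523,479),(186,448)]]
print('mat FR NR NL',M)
fx=(M[0]-M[1])[:2];fy=(M[2]-M[1])[:2];print(np.linalg.norm(fx),np.linalg.norm(fy))
print('yaw',np.degrees(np.arctan2(fx[1],fx[0])),np.degrees(np.arctan2(-fy[0],fy[1])),'ctr',(M[0]+M[2])/2)
T=[onz(a,ca(*q),0.05) for q in [(264,202),(480,178),(503,348),(282,378)]]
print('tray FL FR NR NL',T,'ctr',sum(T)/4)
x=(T[0]+T[1]-T[2]-T[3]);y=T[0]+T[3]-T[1]-T[2];print(np.linalg.norm(x)/2,np.linalg.norm(y)/2,np.degrees(np.arctan2(x[1],x[0])),np.degrees(np.arctan2(-y[0],y[1])))
print('captop',tri(a,ca(440,305),b,cb(345,126)),onz(a,ca(440,305),.165))
print('tin',tri(a,ca(431,228),b,cb(256,197)),onz(a,ca(431,228),.042))
print('jar', onz(a,ca(330,318),.1), 'bucket',onz(a,ca(123,267),.2),'board',[onz(a,ca(*q),.01) for q in [(537,166),(548,260),(643,250)]])
print('nr rim tri',tri(a,ca(503,348),b,cb(402,176)))
print('brush tips side',[cb(*q) for q in [(310,140),(340,148),(347,170)]])
print('brush top', [onz(a,ca(*q),.22) for q in [(320,302),(333,309),(320,333)]])
```

```text
mat FR NR NL [array([ 0.5969, -0.0932,  0.001 ]), array([ 0.2979, -0.0661,  0.001 ]), array([0.3396, 0.3778, 0.001 ])]
0.3001863809168151 0.44582244013498246
yaw -5.1808359778674165 -5.369803101648298 ctr [0.4682 0.1423 0.001 ]
tray FL FR NR NL [array([0.6593, 0.2703, 0.05  ]), array([ 0.691 , -0.0078,  0.05  ]), array([ 0.4726, -0.036 ,  0.05  ]), array([0.4354, 0.244 , 0.05  ])] ctr [0.5646 0.1176 0.05  ]
0.22285120508982925 0.28113484658373794 7.038494059615795 7.03148376186791
captop (array([0.5276, 0.0462, 0.1621]), np.float64(0.00023427362101487625)) [0.5278 0.0463 0.165 ]
tin (array([0.6276, 0.0557, 0.0383]), np.float64(0.0012063017348378253)) [0.6267 0.0556 0.042 ]
jar [0.5119 0.1779 0.1   ] bucket [0.569  0.3885 0.2   ] board [array([ 0.714 , -0.0877,  0.01  ]), array([ 0.5869, -0.1011,  0.01  ]), array([ 0.6004, -0.229 ,  0.01  ])]
nr rim tri (array([ 0.472 , -0.0365,  0.0458]), np.float64(0.0006978640610487282))
brush tips side [(285.0, 190.0), (300.0, 194.0), (303.5, 205.0)]
brush top [array([0.5313, 0.1735, 0.22  ]), array([0.5239, 0.1598, 0.22  ]), array([0.4989, 0.1731, 0.22  ])]
```

```bash
python3 -m crank '[8.5,2.97,-1.785,-0.2,0, 8.5,2.97,-1.785,-0.2,0, 8.5,2.97,-1.785,-0.2,0, 8.5,2.97,-1.785,-0.2,0, 8.5,2.97,-1.785,-0.2,0, 8.5,2.97,-1.785,-0.2,0, 8.5,2.97,-1.785,-0.2,0, 8.5,2.97,-1.785,-0.2,0]'
python3 -m crank '[8.5,2.97,-1.785,-0.2,0, 8.5,2.97,-1.785,-0.2,0, 8.5,2.97,-1.785,-0.2,0, 8.5,2.97,-1.785,-0.2,0, 8.5,2.97,-1.785,-0.2,0, 8.5,2.97,-1.785,-0.2,0, 8.5,2.97,-1.785,-0.2,0, 8.5,2.97,-1.785,-0.2,0]'
```

```text
time_s: 2.37
position: [0.3575, -0.3068, 0.2476]
tool_rot: [[0.946, 0.324, 0.0], [0.324, -0.946, -0.0], [0.0, 0.0, -1.0]]
ft_force: [1.6, -0.7, 0.2]
grip_width: 0.0849
gripper_force: 0.0
time_s: 3.03
position: [0.5361, -0.0946, 0.2635]
tool_rot: [[0.946, 0.324, 0.0], [0.324, -0.946, -0.0], [0.0, 0.0, -1.0]]
ft_force: [0.1, -1.2, 0.6]
grip_width: 0.0849
gripper_force: 0.0
```

```bash
python3 -m crank '[8.5,2.97,-1.785,0,0, 8.5,2.97,-1.785,0,0, 8.5,2.97,-1.785,0,0, 8.5,2.97,-1.785,0,0, 8.5,2.97,-1.785,0,0, 8.5,2.97,-1.785,0,0, 8.5,2.97,-1.785,0,0, 8.5,2.97,-1.785,0,0]'
python3 -m crank '[8.5,0,0,0,0.07, 8.5,0,0,0,0.07, 8.5,0,0,2,0.067, 8.5,0,0,2.5,0, 8.5,0,0,2.5,0, 8.5,0,0,2,0, 8.5,0,0,0,0, 8.5,0,0,0,0]'
python3 - <<'E'
from h import *
a=shot('side','side1.png')
cv2.imwrite('pics/side1.png',cv2.resize(a['color'][:,:,::-1],(784,588)))
E
```

```text
time_s: 3.7
position: [0.7145, 0.1174, 0.2633]
tool_rot: [[0.946, 0.324, -0.0], [0.324, -0.946, -0.0], [-0.0, -0.0, -1.0]]
ft_force: [0.6, -1.0, 0.3]
grip_width: 0.0849
gripper_force: 0.0
time_s: 4.37
position: [0.7136, 0.1158, 0.1729]
tool_rot: [[0.992, 0.122, -0.002], [0.122, -0.992, 0.0], [-0.002, -0.0, -1.0]]
ft_force: [0.2, 0.4, 0.5]
grip_width: 0.085
gripper_force: 0.0
```

View pics/side1.png

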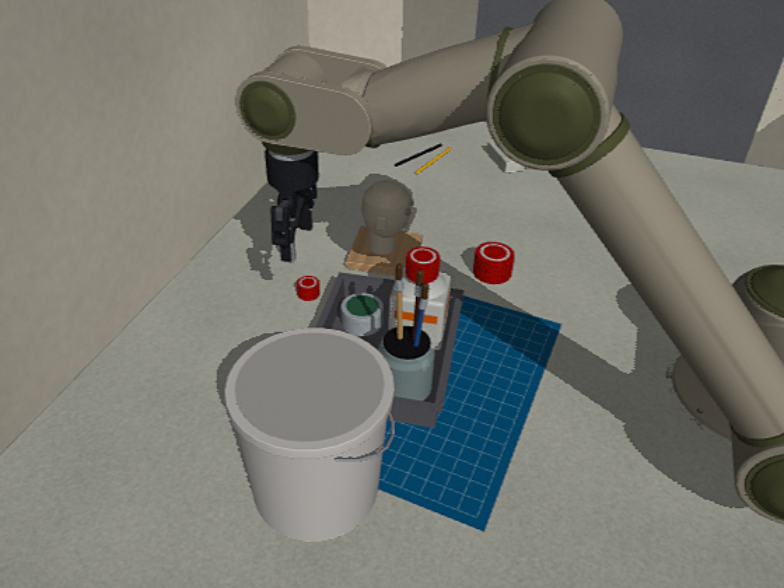

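The gripper hangs beyond the tray's far rim, at about (285,240), and the forearm is well above the brushes. I'll go down outside the rim.

```bash
python3 -m crank '[8.5,0,0,3,0, 8.5,0,0,3,0, 8.5,0,0,3,0, 8.5,0,0,3,0, 8.5,0,0,2.4,0, 8.5,0,0,1,0, 8.5,0,0,0,0, 8.5,0,0,0,0]'
python3 -m crank '[8.5,-0.4,0,0,0, 8.5,-0.4,0,0,0, 8.5,-0.3,0,0,0, 8.5,-0.3,0,0,0, 8.5,-0.2,0,0,0, 8.5,-0.2,0,0,0, 8.5,0,0,0,0, 8.5,0,0,0,0]'
```

```text
time_s: 5.08
position: [0.7149, 0.1158, 0.0213]
tool_rot: [[0.992, 0.122, 0.003], [0.122, -0.992, 0.0], [0.003, 0.0, -1.0]]
ft_force: [-1.1, 0.7, 0.6]
grip_width: 0.0846
gripper_force: 0.0
time_s: 5.75
position: [0.6959, 0.1136, 0.0194]
tool_rot: [[0.992, 0.122, 0.0], [0.122, -0.992, 0.0], [0.0, -0.0, -1.0]]
ft_force: [-0.5, -0.8, -0.5]
grip_width: 0.0852
gripper_force: 0.0
```

```bash
python3 -m crank '[8.5,-0.2,0,0,0, 8.5,-0.3,0,0,0, 8.5,-0.4,0,0,0, 8.5,-0.5,0,0,0, 8.5,-0.6,0,0,0, 8.5,-0.6,0,0,0, 8.5,-0.6,0,0,0, 8.5,-0.6,0,0,0]'
python3 -m crank '[8.5,-0.7,0,0,0, 8.5,-0.7,0,0,0, 8.5,-0.7,0,0,0, 8.5,-0.6,0,0,0, 8.5,-0.5,0,0,0, 8.5,-0.3,0,0,0, 8.5,-0.1,0,0,0, 8.5,0,0,0,0]'
python3 - <<'E'
from h import *
a=shot('top','top2.png')
cv2.imwrite('pics/top2c.png',cv2.resize(a['color'][90:390,60:460,::-1],(800,600),interpolation=cv2.INTER_CUBIC))
E
```

```text
time_s: 6.42
position: [0.6593, 0.1089, 0.0195]
tool_rot: [[0.993, 0.122, 0.004], [0.122, -0.993, 0.0], [0.004, 0.0, -1.0]]
ft_force: [7.3, 0.3, -4.4]
grip_width: 0.0848
gripper_force: 3.8
time_s: 7.08
position: [0.6235, 0.1045, 0.0196]
tool_rot: [[0.993, 0.122, 0.004], [0.122, -0.993, 0.0], [0.004, 0.0, -1.0]]
ft_force: [5.7, 1.1, -2.3]
grip_width: 0.0852
gripper_force: 2.6
```

View pics/top2c.png

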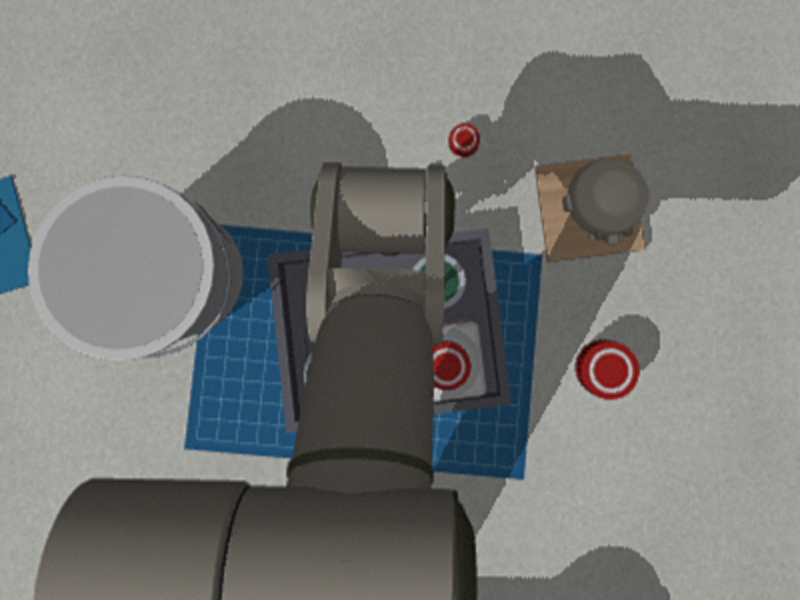

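The tray followed squarely: its corners are now at (270,257), (489,230) and (511,403), so it has moved about 66 mm. It needs about 34 mm more.

```bash
python3 -m crank '[8.5,-0.3,0,0,0, 8.5,-0.5,0,0,0, 8.5,-0.7,0,0,0, 8.5,-0.7,0,0,0, 8.5,-0.6,0,0,0, 8.5,-0.4,0,0,0, 8.5,-0.2,0,0,0, 8.5,0,0,0,0]'
python3 - <<'E'
from h import *
np.set_printoptions(precision=4,suppress=True)
a=shot('top','top3.png')
cv2.imwrite('pics/top3c.png',cv2.resize(a['color'][150:375,150:450,::-1],(800,600),interpolation=cv2.INTER_CUBIC))
E
```

```text
time_s: 7.8
position: [0.5897, 0.1003, 0.0197]
tool_rot: [[0.993, 0.122, 0.003], [0.122, -0.993, 0.0], [0.003, 0.0, -1.0]]
ft_force: [3.2, -0.1, -1.0]
grip_width: 0.085
gripper_force: 2.1
```

View pics/top3c.png

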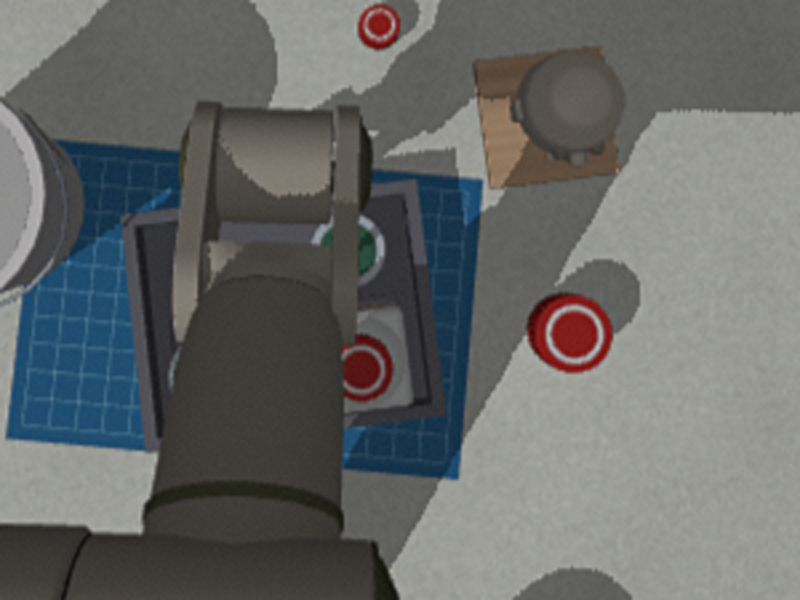

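```bash
python3 -m crank '[8.5,0.6,0,0,0, 8.5,1.2,0,0,0, 8.5,1.2,0,-1,0, 8.5,0,0,-3,0, 8.5,0,0,-4,0, 8.5,0,0,-4,0, 8.5,0,0,-4,0, 8.5,0,0,-4,0]'
python3 - <<'E'
from h import *
np.set_printoptions(precision=4,suppress=True)
a=shot('top','top4.png');b=shot('side','side4.png')
c=lambda u,v:(150+u/2.6667,150+v/2.6667)
ang=np.radians(-5.2);mc=np.array([.4682,.1423]);R=np.array([[np.cos(ang),-np.sin(ang)],[np.sin(ang),np.cos(ang)]])
P=[onz(a,c(*q),.05)[:2] for q in [(122,215),(416,180),(444,414)]]
P.append(P[0]+P[2]-P[1])
for n,q in zip('FL FR NR NL'.split(),P): print(n,q,R.T@(q-mc))
print('ctr',(P[0]+P[2])/2,'cap',onz(a,c(361,369),.165),'tin',onz(a,c(348,247),.042))
for n in ('cap','cap_top'): print(find(a,n),find(b,n))
cv2.imwrite('pics/side4c.png',cv2.resize(b['color'][120:330,190:470,::-1],(800,600),interpolation=cv2.INTER_CUBIC))
E
```

```text
time_s: 8.52
position: [0.618, 0.1041, 0.2213]
tool_rot: [[0.992, 0.123, -0.001], [0.123, -0.992, -0.0], [-0.001, -0.0, -1.0]]
ft_force: [-0.1, 0.2, -1.2]
grip_width: 0.0849
gripper_force: 0.0
FL [0.5575 0.2591] [0.0784 0.1244]
FR [ 0.5912 -0.0227] [ 0.1374 -0.1532]
NR [ 0.3692 -0.0479] [-0.0814 -0.1984]
NL [0.3356 0.2339] [-0.1404  0.0792]
ctr [0.4634 0.1056] cap [0.4257 0.0344 0.165 ] tin [0.5268 0.0427 0.042 ]
[(array([286.4, 287.4]), 0.87), (array([363.7, 274.2]), 0.75), (array([292.5, 157.8]), 0.5)] [(array([348.3, 193.1]), 0.91), (array([356.7, 181.8]), 0.71), (array([216.9, 204.7]), 0.49)]
[(array([283.1, 288. ]), 0.79), (array([366.5, 274.2]), 0.67), (array([291.1, 159.7]), 0.53)] [(array([359.3, 183.3]), 0.83), (array([345.8, 195.1]), 0.81), (array([221. , 206.8]), 0.78)]
```

View pics/side4c.png

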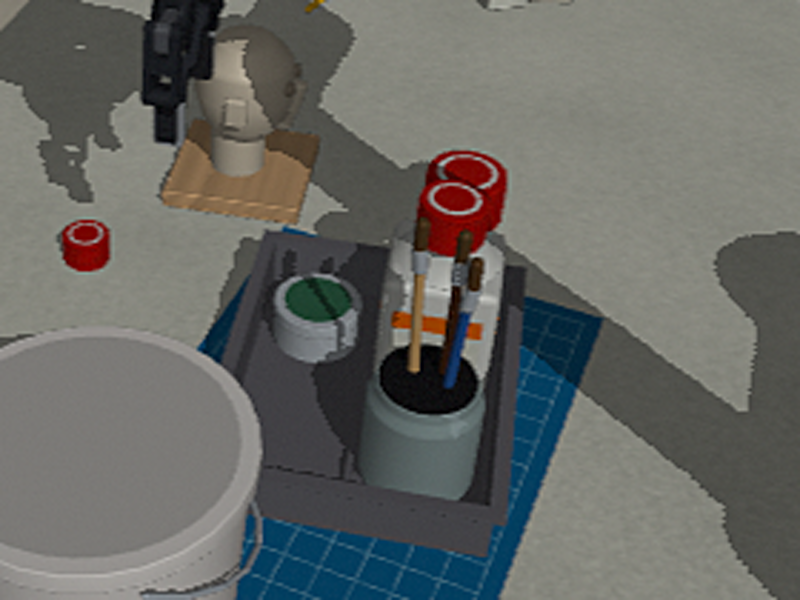

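The tray is wholly on the mat, with the jug and jar upright and the tin flat. The jug's cap is at crop pixel (457,199), in front of the large decoy at (467,172) behind it. I'll go above the jug's cap.

```bash
python3 -m crank '[8.5,-2.85,0.65,0,0, 8.5,-2.85,0.65,0,0, 8.5,-2.85,0.65,0,0, 8.5,-2.85,0.65,0,0, 8.5,-2.85,0.65,0,0, 8.5,-2.85,0.65,0,0, 8.5,-2.83,0.65,0,0, 8.5,0,0,0,0]'
python3 - <<'E'
from h import *
np.set_printoptions(precision=4,suppress=True)
a=optics.get_image('top');b=shot('side','side5.png')
P,e=tri(a,(285.4,288.4),b,(350.0,189.7));print(P,e)
s=env.observe();p=s['position'];print(p,s['q']);print('tool delta cm',100*s['tool_rot'].T@(P-p), 'tcp px',proj(b,p))
cv2.imwrite('pics/side5c.png',cv2.resize(b['color'][90:285,230:490,::-1],(800,600),interpolation=cv2.INTER_CUBIC))
E
```

```text
time_s: 9.48
position: [0.4218, 0.0341, 0.2181]
tool_rot: [[0.993, 0.122, -0.005], [0.122, -0.993, 0.001], [-0.005, -0.001, -1.0]]
ft_force: [1.0, -0.3, 1.2]
grip_width: 0.085
gripper_force: 0.0
[0.4244 0.034  0.1623] 0.001853709709328589
[0.4256 0.0344 0.2187] [-11.3599  10.1052  93.5097   0.0034  76.482   71.6559]
tool delta cm [-0.1146  0.0223  5.635 ] tcp px [352.1205 168.1277]
```

View pics/side5c.png

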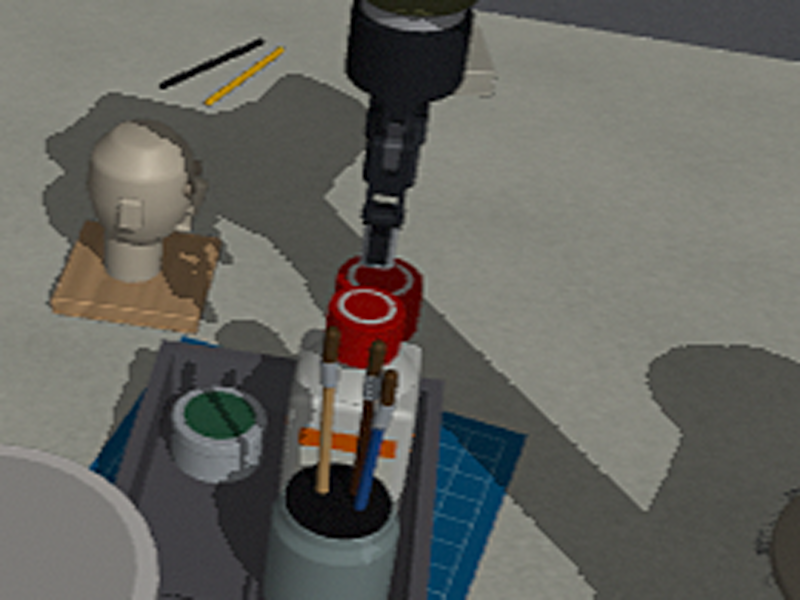

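The gripper hangs above the jug's cap: the near fingertip shows at (378,262) and the cap top at (367,305), which agrees with the projection. I'll go down and grip.

```bash
python3 -m crank '[8.5,-0.1,0,1.5,0, 8.5,0,0,2,0, 8.5,0,0,2,0, 8.5,0,0,1.5,0, 8.5,0,0,1,0, 8.5,0,0,0.5,0, 8.5,0,0,0,0, 8.5,0,0,0,0]'
python3 -m crank '[4,0,0,0,0, 4,0,0,0,0, 4,0,0,0,0, 4,0,0,0,0, 4,0,0,0,0, 4,0,0,0,0, 4,0,0,0,0, 4,0,0,0,0]' 80
```

```text
time_s: 10.25
position: [0.4258, 0.0345, 0.1342]
tool_rot: [[0.992, 0.123, -0.0], [0.123, -0.992, 0.0], [-0.0, -0.0, -1.0]]
ft_force: [0.3, -0.5, -0.2]
grip_width: 0.0851
gripper_force: 0.0
time_s: 10.92
position: [0.4256, 0.0346, 0.1352]
tool_rot: [[0.992, 0.122, 0.002], [0.122, -0.992, 0.0], [0.002, -0.0, -1.0]]
ft_force: [-1.4, 2.9, 6.6]
grip_width: 0.0524
gripper_force: 82.2
```

```bash
python3 -m crank '[4,0,0,0.1,0, 4,0,0,0.1,0, 4,0,0,0.1,0, 4,0,0,0.1,0, 4,0,0,0.1,0, 4,0,0,0,0, 4,0,0,0,0, 4,0,0,0,0]'
```

```text
time_s: 11.58
position: [0.4256, 0.0346, 0.1307]
tool_rot: [[0.992, 0.123, 0.002], [0.123, -0.992, 0.0], [0.002, 0.0, -1.0]]
ft_force: [-4.0, 3.5, 13.9]
grip_width: 0.0526
gripper_force: 82.7
```

```bash
python3 -m crank '[4,0,0,0.1,0, 4,0,0,0.1,0, 4,0,0,0,0, 4,0,0,0,0, 4,0,0,0,-0.03, 4,0,0,0,-0.05, 4,0,0,0,-0.05, 4,0,0,0,-0.05]'
```

```text
time_s: 12.25
position: [0.4264, 0.0342, 0.1291]
tool_rot: [[0.954, 0.3, 0.004], [0.3, -0.954, -0.001], [0.004, 0.002, -1.0]]
ft_force: [-2.3, 1.0, 15.9]
grip_width: 0.0524
gripper_force: 83.1
```

```bash
python3 -m crank '[4,0,0,0,-0.1, 4,0,0,0,-0.1, 4,0,0,0,-0.1, 4,0,0,0,-0.1, 4,0,0,0,-0.1, 4,0,0,0,-0.1, 4,0,0,0,-0.1, 4,0,0,0,-0.1]'
python3 -c "
from rig import env
print(env.observe()['wrist_torque'])"
```

```text
time_s: 12.92
position: [0.4271, 0.034, 0.1293]
tool_rot: [[0.447, 0.895, 0.006], [0.895, -0.447, -0.001], [0.002, 0.006, -1.0]]
ft_force: [0.2, 0.7, 15.0]
grip_width: 0.0523
gripper_force: 83.0
[ 0.07712199  0.05167485 -0.04795326]
```

```bash
python3 -m crank '[4,0,0,0,-0.08, 4,0,0,0,-0.07, 4,0,0,0,0, 4,0,0,0,0, 4,0,0,-0.3,0, 4,0,0,-0.3,0, 4,0,0,-0.3,0, 4,0,0,-0.2,0]'
python3 -m crank '[4,0,0,-0.2,0, 4,0,0,-0.3,0, 4,0,0,-0.3,0, 4,0,0,-0.3,0, 4,0,0,-0.3,0, 4,0,0,-0.3,0, 4,0,0,-0.2,0, 4,0,0,0,0]'
```

```text
time_s: 13.58
position: [0.4266, 0.0341, 0.1397]
tool_rot: [[0.313, 0.95, 0.004], [0.95, -0.313, -0.001], [0.001, 0.004, -1.0]]
ft_force: [0.6, -0.2, -0.8]
grip_width: 0.0525
gripper_force: 83.4
time_s: 14.25
position: [0.4254, 0.0343, 0.1577]
tool_rot: [[0.313, 0.95, 0.001], [0.95, -0.313, -0.0], [0.0, 0.001, -1.0]]
ft_force: [0.5, 0.3, -0.4]
grip_width: 0.0522
gripper_force: 83.6
```

```bash
python3 -m crank '[4,0,0,-0.5,0.125, 4,0,0,-1,0.125, 4,0,0,-1.2,0.125, 4,0,0,-1.2,0.125, 4,0,0,-1.2,0.125, 4,0,0,-1.2,0.125, 4,0,0,-1,0.125, 4,0,0,-0.4,0.125]'
python3 -m crank '[4,0,0,0,0.1, 4,0,0,0,0.03, 4,0,0,0,0, 4,0,0,0,0, 4,0,0,0,0, 4,0,0,0,0, 4,0,0,0,0, 4,0,0,0,0]'
python3 - <<'E'
from h import *
np.set_printoptions(precision=4,suppress=True)
a=shot('top','top6.png');b=shot('side','side6.png')
s=env.observe();p=s['position'];print(100*s['tool_rot'].T@(np.array([.5187,.1477,p[2]])-p))
cv2.imwrite('pics/s6.png',np.hstack([cv2.resize(i['color'][60:360,180:480,::-1],(400,400)) for i in (a,b)]))
E
```

```text
time_s: 14.92
position: [0.4256, 0.0343, 0.2355]
tool_rot: [[0.97, 0.244, 0.002], [0.244, -0.97, -0.0], [0.002, 0.001, -1.0]]
ft_force: [-0.5, 0.0, 0.3]
grip_width: 0.0523
gripper_force: 83.4
time_s: 15.58
position: [0.4253, 0.0344, 0.2343]
tool_rot: [[0.992, 0.123, -0.0], [0.123, -0.992, -0.0], [-0.0, -0.0, -1.0]]
ft_force: [0.7, -0.1, -0.6]
grip_width: 0.0526
gripper_force: 83.4
[ 10.6625 -10.1017   0.0001]
```

View pics/s6.png

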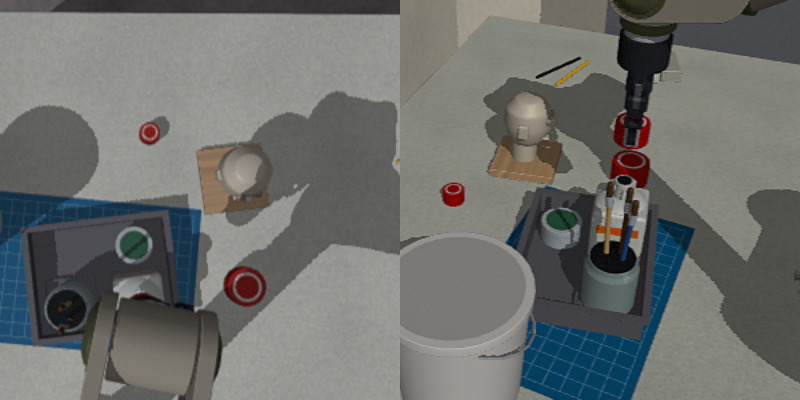

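The cap is off and held in the gripper at (632,130), and the jug's bare neck shows at (624,183). I'll move over the strip.

```bash
python3 -m crank '[4,1,-1,0,0, 4,2.1,-2,0,0, 4,2.2,-2.1,0,0, 4,2.2,-2.1,0,0, 4,2.1,-2,0,0, 4,1.06,-0.9,0,0, 4,0,0,0,0, 4,0,0,0,0]'
python3 -m crank '[4,0,0,2,0, 4,0,0,3,0, 4,0,0,3,0, 4,0,0,3,0, 4,0,0,3,0, 4,0,0,3,0, 4,0,0,2,0, 4,0,0,0.5,0]'
```

```text
time_s: 16.35
position: [0.5186, 0.1478, 0.2339]
tool_rot: [[0.992, 0.124, -0.001], [0.124, -0.992, -0.0], [-0.001, 0.0, -1.0]]
ft_force: [0.1, -0.3, 0.1]
grip_width: 0.0526
gripper_force: 83.6
time_s: 17.02
position: [0.5166, 0.1466, 0.0367]
tool_rot: [[0.993, 0.121, -0.006], [0.121, -0.993, -0.0], [-0.006, -0.0, -1.0]]
ft_force: [0.3, 0.2, -0.3]
grip_width: 0.0526
gripper_force: 83.6
```

```bash
python3 -m crank '[4,0,0,0.4,0, 4,0,0,0.4,0, 4,0,0,0.4,0, 4,0,0,0.4,0, 4,0,0,0.3,0, 4,0,0,0.2,0, 4,0,0,0,0, 4,0,0,0,0]'
python3 -m crank '[4,0,0,0.1,0, 4,0,0,0.1,0, 4,0,0,0.1,0, 4,0,0,0.1,0, 4,0,0,0.1,0, 4,0,0,0,0, 4,0,0,0,0, 4,0,0,0,0]'
```

```text
time_s: 17.68
position: [0.5187, 0.1477, 0.0184]
tool_rot: [[0.992, 0.123, 0.0], [0.123, -0.992, -0.0], [0.0, 0.0, -1.0]]
ft_force: [0.3, -0.1, -0.2]
grip_width: 0.0526
gripper_force: 83.6
time_s: 18.35
position: [0.5187, 0.1477, 0.0133]
tool_rot: [[0.992, 0.123, 0.0], [0.123, -0.992, -0.0], [0.0, 0.0, -1.0]]
ft_force: [0.2, -0.1, -0.5]
grip_width: 0.0523
gripper_force: 83.6
```

```bash
python3 -m crank '[4,0,0,0.1,0, 4,0,0,0.1,0, 4,0,0,0.1,0, 4,0,0,0,0, 4,0,0,0,0, 4,0,0,0,0, 4,0,0,0,0, 4,0,0,0,0]'
```

```text
time_s: 19.02
position: [0.5187, 0.1477, 0.0104]
tool_rot: [[0.992, 0.123, 0.0], [0.123, -0.992, 0.0], [0.0, -0.0, -1.0]]
ft_force: [-0.2, 0.5, 0.1]
grip_width: 0.0523
gripper_force: 83.6
```

```bash
python3 -m crank '[4,0,0,0.1,0, 4,0,0,0.1,0, 4,0,0,0,0, 4,0,0,0,0, 4,0,0,0,0, 4,0,0,0,0, 4,0,0,0,0, 4,0,0,0,0]'
```

```text
time_s: 19.68
position: [0.5188, 0.1477, 0.0092]
tool_rot: [[0.992, 0.123, 0.001], [0.123, -0.992, -0.0], [0.001, 0.0, -1.0]]
ft_force: [-2.3, -0.5, 9.6]
grip_width: 0.0523
gripper_force: 84.9
```

Contact. I'll open slowly, then rise.

```bash
python3 -m crank '[5.6,0,0,-0.1,0, 5.8,0,0,0,0, 6.0,0,0,0,0, 6.2,0,0,0,0, 6.4,0,0,0,0, 6.4,0,0,0,0, 6.4,0,0,0,0, 6.4,0,0,0,0]' 20
```

```text
time_s: 20.35
position: [0.5187, 0.1477, 0.0093]
tool_rot: [[0.992, 0.122, -0.0], [0.122, -0.992, 0.0], [-0.0, -0.0, -1.0]]
ft_force: [-0.3, -0.3, 0.7]
grip_width: 0.0636
gripper_force: 0.0
```

```bash
python3 -m crank '[6.4,0,0,-0.3,0, 6.4,0,0,-0.6,0, 6.4,0,0,-1,0, 6.4,0,0,-2,0, 6.4,0,0,-3,0, 6.4,0,0,-4,0, 6.4,0,0,-4,0, 6.4,0,0,-4,0]'
python3 -m crank '[6.4,0,0,-3,0, 6.4,2,1,-1,0, 6.4,3,1,0,0, 6.4,3,2,0,0, 6.4,3,2,0,0, 6.4,3,2,0,0, 6.4,2,1,0,0, 6.4,0,0,0,0]'
python3 - <<'E'
from h import *
np.set_printoptions(precision=4,suppress=True)
a=shot('top','top7.png');b=shot('side','side7.png')
for n in ('cap','soaptin','jar','jug'): print(n,find(a,n),find(b,n))
cv2.imwrite('pics/s7.png',np.hstack([cv2.resize(i['color'][y:y+225,x:x+150,::-1],(400,600),interpolation=cv2.INTER_CUBIC) for i,x,y in ((a,180,150),(b,240,150))]))
E
```

```text
time_s: 21.02
position: [0.5181, 0.1476, 0.2014]
tool_rot: [[0.992, 0.123, 0.001], [0.123, -0.992, 0.0], [0.001, 0.0, -1.0]]
ft_force: [-0.1, -0.1, -0.4]
grip_width: 0.0641
gripper_force: 0.0
time_s: 21.68
position: [0.691, 0.0755, 0.2375]
tool_rot: [[0.993, 0.12, -0.0], [0.12, -0.993, -0.0], [-0.0, 0.0, -1.0]]
ft_force: [-0.0, 0.2, -0.1]
grip_width: 0.0644
gripper_force: 0.0
cap [(array([364.1, 274.2]), 0.64)] [(array([291.2, 258.2]), 0.88), (array([355. , 185.4]), 0.85), (array([219.6, 206.3]), 0.54)]
soaptin [] [(array([297.8, 231.9]), 0.63), (array([338.7, 260.9]), 0.44)]
jar [] [(array([335.3, 260.8]), 0.59)]
jug [(array([298.1, 284.9]), 0.67)] [(array([343.2, 220.4]), 0.62)]
```

View pics/s7.png

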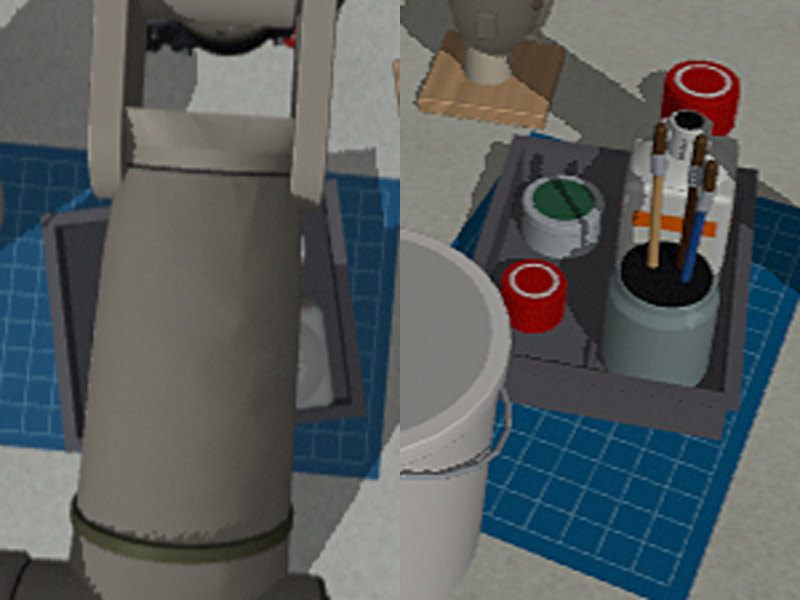

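The cap stands level in the strip at (534,295), beside the tin at (562,215). The jug and jar are upright and the tray is still on the mat.

```bash
python3 -c "
from rig import env
print(env.close_job())"
```

```text
the job is handed in; nothing more can be done
None
```

The job is handed in, but no verdict came back: the last pictures show the tray on the mat and the cap level, open side down, in the strip beside the tin. The jug and jar are upright, the bucket and head were never touched, and the clock stood at about 22 s of the 58.

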